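# Fit the cherry perches to their feeder frames

## Task

Fit the three cherry perches (the ones with dark red-brown shafts) to the feeder frames: lay each across the frame whose side boards match the colour of its ends, resting down in both V notches with an end block outside each board. Leave the pale maple perch, the rasp and the stone weight where they are.

Things in the scene. Friction and masses are not known exactly. Their poses are not given: they have to be found in the camera images.
- perch_blue: cherry perch with blue ends: dark red-brown round shaft, 16 mm thick, 114 mm long, between two blue square end blocks (24 x 24 mm, 14 mm long; 142 mm overall). Loose, lying on its end blocks, shaft's centre line 12 mm above the bench. Origin: middle of the shaft, on its centre line. y axis along the shaft, either way round. About 45 g.
- perch_green: cherry perch with green ends: dark red-brown round shaft, 16 mm thick, 114 mm long, between two green square end blocks (24 x 24 mm, 14 mm long; 142 mm overall). Loose, lying on its end blocks, shaft's centre line 12 mm above the bench. Origin: middle of the shaft, on its centre line. y axis along the shaft, either way round. About 45 g.
- perch_yellow: cherry perch with yellow ends: dark red-brown round shaft, 16 mm thick, 114 mm long, between two yellow square end blocks (24 x 24 mm, 14 mm long; 142 mm overall). Loose, lying on its end blocks, shaft's centre line 12 mm above the bench. Origin: middle of the shaft, on its centre line. y axis along the shaft, either way round. About 45 g.
- perch_maple: maple perch, not for use: same shape and size as the others and also with blue ends, but its shaft is pale cream wood. Loose. Origin and axes as for the cherry perches.
- frame_blue: feeder frame, fixed: wooden base 76 x 100 x 10 mm, two blue boards 10 mm thick standing across it at y = -40 and +40, 76 wide (x), 60 high, each with a V notch in the top edge (44 wide, point at z = 30). Front and back (x) open. Origin: middle of underside. A seated perch lies along y, either way round, its origin at x = 0, z = 44, with 12 mm play each way along y, end blocks outside the boards.
- frame_green: feeder frame, fixed: wooden base 76 x 100 x 10 mm, two green boards 10 mm thick standing across it at y = -40 and +40, 76 wide (x), 60 high, each with a V notch in the top edge (44 wide, point at z = 30). Front and back (x) open. Origin: middle of underside. A seated perch lies along y, either way round, its origin at x = 0, z = 44, with 12 mm play each way along y, end blocks outside the boards.
- frame_yellow: feeder frame, fixed: wooden base 76 x 100 x 10 mm, two yellow boards 10 mm thick standing across it at y = -40 and +40, 76 wide (x), 60 high, each with a V notch in the top edge (44 wide, point at z = 30). Front and back (x) open. Origin: middle of underside. A seated perch lies along y, either way round, its origin at x = 0, z = 44, with 12 mm play each way along y, end blocks outside the boards.
- rasp: rasp lying flat, orange handle, dark steel blade, 230 mm long along x, 28 mm wide, 24 mm high. Loose, a bystander. Origin: on the bench below the blade end of the handle.
- stone: squat round gray stone weight, 80 mm across, 42 mm high. Loose, a bystander. Origin: middle of its underside.
Things that resemble listed ones, but are neither listed nor needed, are in the scene too. Leave any pink look-alike of the frame_yellow alone.

How it is judged:
At the end, for the whole second after the job is handed in: each cherry perch lies at rest in both notches of the frame of its colour: its middle within 14 mm of the frame's middle seen from above, 36 to 50 mm above the bench, its shaft within 0.15 rad of the frame's y axis; the maple perch, rasp and stone are within 20 mm of where they started (horizontal distance between perch_blue and frame_blue below 0.014 m and z of perch_blue in the frame of frame_blue between 0.036 and 0.05 m and angle between the y axis of perch_blue and the y axis of frame_blue, either way round below 0.15 rad and linear speed of each of perch_blue, perch_green, perch_yellow below 0.02 m/s and angular speed of each of perch_blue, perch_green, perch_yellow below 0.2 rad/s and horizontal distance between perch_green and frame_green below 0.014 m and z of perch_green in the frame of frame_green between 0.036 and 0.05 m and angle between the y axis of perch_green and the y axis of frame_green, either way round below 0.15 rad and horizontal distance between perch_yellow and frame_yellow below 0.014 m and z of perch_yellow in the frame of frame_yellow between 0.036 and 0.05 m and angle between the y axis of perch_yellow and the y axis of frame_yellow, either way round below 0.15 rad and distance of each of perch_maple, rasp, stone from where it was at the start of the episode below 0.02 m); the robot touches nothing.
It fails at once if the maple perch is moved by more than 20 mm (distance of perch_maple from where it was at the start of the episode above 0.02 m).
It fails at once if the rasp is moved by more than 20 mm (distance of rasp from where it was at the start of the episode above 0.02 m).
It fails at once if the stone weight is moved by more than 20 mm (distance of stone from where it was at the start of the episode above 0.02 m).
It also fails if it takes over 80 s, if anything falls off the work surface, if the arm or the gripper's body presses on something with over 40 N, if the wrist force passes 120 N, or if a joint passes its speed limit or range.

## Robot

A 7-joint arm with a two-finger parallel gripper is mounted at the origin on the work surface. World frame = base frame: x ahead of the robot, y to its left, z up, the work surface at z = 0. Lengths are in m, angles in rad, forces in N, time in s.
With the tool pointing down it reaches from about 0.4 to 0.85 m from the base axis. Payload 4.4 kg.
Tool frame: the origin (TCP) lies midway between the tips of the shut fingers; the grasp point (between the pads) lies env.pinch_z behind it (env.pinch_z is the distance from the TCP to the grasp point, in m); z points along the fingers, y is the line along which they close (so a half turn about z gives the same grasp; the last joint's range is limited). The gripper opens to 94 mm and grips with 3 to 60 N. Pads are 16 mm wide; open, the fingers measure 119 mm over their backs; the gripper's body (75 mm by 177 mm) begins 78 mm behind the grasp point.
Start: joints at [1.233, 0.628, 0.038, 1.517, -0.027, 0.996, -0.02], TCP at [0.175, -0.626, 0.205] pointing down, gripper open.
Joint ranges: [-3.06, 3.06], [-0.37, 2.12], [-1.25, 1.32], [0.18, 2.47], [-1.1, 4.24], [0.23, 1.98], [-2.94, 2.94]. Speed limits (rad/s): [2.57, 2.57, 3.14, 3.14, 3.14, 3.14, 3.14].

## Interface

Orientations are given as a unit quaternion [w, x, y, z].
In Python, from cell import readout, optics, ticket, env gives the robot as it stands.
- The arm moves only by the shell command python3 -m crank 'ROWS' [OPENING] [FORCE]. ROWS is JSON, a list that holds one entry, the list of rows, each a list of 6 numbers: the shift along the tool's x, y, z scaled (see below), then the turn, a rotation vector about the tool's x, y, z scaled (see below). In form: [[[tx, ty, tz, rx, ry, rz], ...]]. A call has exactly 10 rows; each row shifts and turns the commanded pose from where the row before left it, along the tool's axes as they then stand; what a row does not reach is not made up. The controller multiplies each number of a shift by 0.3 m and each number of a turn by 90 degrees. A row lasts 1/10 s, in which the tool goes at most 50 mm and 8.59 degrees, less where a joint would pass 70% of its speed; a pose out of reach is approached as far as the arm can. A call with a number of a shift or a turn outside -1 to 1 is refused whole. A call with a gripper value outside its range is refused whole. OPENING is the finger opening in mm, from 0 to 94, set as the call begins (- or left out, the last holds). The fingers move at their own pace and stop on an object; FORCE is the grip in N (left out, the last holds). Time passes only in rows, so rows that do not move let the fingers close, or fill a call up. It gives the time, the measured TCP pose, the force, the opening and the grip force at its end, in the units of the state.
- readout.read_state(): the state, without advancing time (a new reading comes with each control period).
- optics.camera(name): name is "scene" or "top"; returns the picture (384x512x3 uint8, red, green, blue); there is no depth.
- optics.get_calibration(name): a dict with "mtx" (3x3 intrinsics, pixels), "rvec" (rotation vector, rad) and "tvec" (3), from world to camera coordinates, as OpenCV has them. Camera axes: x right, y down, z forward; pixel columns grow to the right and rows downward; lengths in m; the calibration is good to about 2 mm. A picture is of the moment at which its call begins. get_calibration takes no time and is no camera call.
- ticket.hand_in(): hands the job in; it is judged then, once.
The state is a dict: "clock": time; "qpos": joint angles; "joint_vel": joint speeds; "joint_efforts": joint torques, N m; "eef_pos": TCP position; "eef_rot": TCP orientation; "force": force on the tool from outside, world axes, zero at the start; "ft_torque": the same for the moment, N m; "gripper_width": finger opening in m; "grasp_force": force on a finger pad.
Only numpy, scipy, OpenCV 4.12 (cv2) and the standard library are available. Lean on these libraries where they do the work, as an engineer would, in place of code of your own. Each camera call takes 0.05 s, during which the arm holds its last target. There are 200 camera calls.

## Working session

There is one attempt and no reset: what is moved stays moved. The work goes in short steps, Python scripts to look and compute and a shell command to move; the robot and the scene stay as the last step left them, time stands still between calls to the robot, and variables do not carry over. Pictures are saved under pics/ and viewed, at most 14 in all, crops included, and the job is handed in when it is done.

```bash
ls; mkdir -p pics
python3 - <<'E'
from cell import readout, optics, ticket, env
import cv2
for n in("top","scene"):
    im=optics.camera(n); cv2.imwrite(f"pics/{n}0.png",im[:,:,::-1])
    c=optics.get_calibration(n); print(n,c)
s=readout.read_state(); print(s["eef_pos"],s["eef_rot"],env.pinch_z,s["clock"])
E
```

```text
pics
top {'mtx': array([[392.94441688,   0.        , 256.40569355],
       [  0.        , 392.94441688, 188.870205  ],
       [  0.        ,   0.        ,   1.        ]]), 'rvec': array([ 2.16013866, -2.1227363 ,  0.10342364]), 'tvec': array([0.00283601, 0.64389519, 1.13945758])}
scene {'mtx': array([[380.73926392,   0.        , 258.55058871],
       [  0.        , 380.73926392, 188.31039571],
       [  0.        ,   0.        ,   1.        ]]), 'rvec': array([ 2.05924964,  0.87277833, -0.42069599]), 'tvec': array([-0.42777457, -0.22101438,  1.64576881])}
[ 0.1743411  -0.6255772   0.20466257] [-8.21074759e-04  9.90782386e-01  1.35460597e-01 -1.27245567e-04] 0.0188 0.1
```

View pics/top0.png

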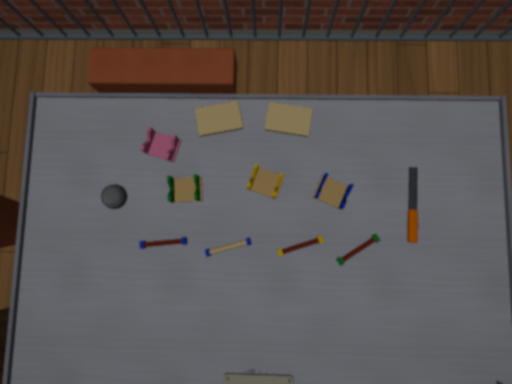

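View pics/scene0.png

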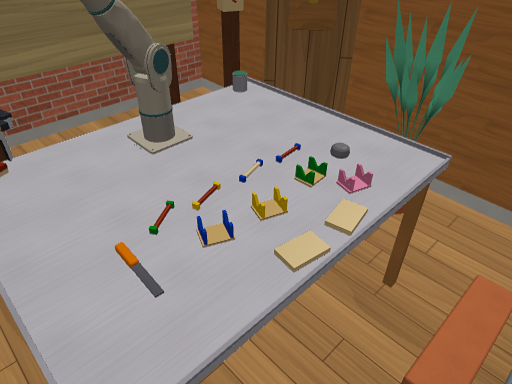

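```bash
cat > h.py <<'E'
import numpy as np, cv2
from cell import readout, optics, env
def ray(n,uv,z):
    c=optics.get_calibration(n); R=cv2.Rodrigues(c["rvec"])[0]; o=-R.T@c["tvec"]
    d=R.T@np.linalg.inv(c["mtx"])@np.r_[uv,1.]
    return (o+d*(z-o[2])/d[2])
HUE={"blue":(110,128,150),"green":(50,75,120),"yellow":(24,33,150)}
def blobs(n,im,col,smin=150):
    h=cv2.cvtColor(im,cv2.COLOR_RGB2HSV); a,b,s=HUE[col]
    m=((h[...,0]>=a)&(h[...,0]<=b)&(h[...,1]>=s)&(h[...,2]>50)).astype(np.uint8)
    N,_,st,ce=cv2.connectedComponentsWithStats(m,connectivity=8)
    return [(st[i,4],ce[i]) for i in range(1,N) if st[i,4]>=6]
E
python3 - <<'E'
from h import *
c=optics.get_calibration("top");R=cv2.Rodrigues(c["rvec"])[0];print("cam",-R.T@c["tvec"])
for n in("top","scene"):
    im=cv2.imread(f"pics/{n}0.png")[:,:,::-1].copy()
    for col in HUE:
        for a,p in blobs(n,im,col): print(n,col,a,p.round(1),"z.014",ray(n,p,.014)[:2].round(3),"z.04",ray(n,p,.04)[:2].round(3))
im=cv2.imread("pics/top0.png"); cv2.imwrite("pics/topc.png",cv2.resize(im[110:280,90:440],None,fx=2.28,fy=2.28,interpolation=cv2.INTER_CUBIC))
E
```

```text
cam [ 0.49466772 -0.02308227  1.21150472]
top blue 45 [320.9 185. ] z.014 [ 0.662 -0.182] z.04 [ 0.659 -0.179]
top blue 73 [345.5 196.2] z.014 [ 0.629 -0.257] z.04 [ 0.626 -0.252]
top blue 25 [183.4 240.5] z.014 [0.486 0.234] z.04 [0.486 0.228]
top blue 17 [248.4 241. ] z.014 [0.488 0.036] z.04 [0.488 0.035]
top blue 23 [141.6 244.4] z.014 [0.471 0.361] z.04 [0.472 0.353]
top blue 17 [207.1 252.4] z.014 [0.451 0.16 ] z.04 [0.452 0.156]
top green 53 [196.1 186.9] z.014 [0.65  0.202] z.04 [0.647 0.197]
top green 34 [169.6 183.5] z.014 [0.66  0.284] z.04 [0.656 0.278]
top green 17 [169.1 197.3] z.014 [0.617 0.284] z.04 [0.614 0.277]
top green 22 [375.8 237.5] z.014 [ 0.506 -0.346] z.04 [ 0.506 -0.339]
top green 25 [339.8 260.6] z.014 [ 0.435 -0.238] z.04 [ 0.437 -0.234]
top yellow 52 [252.6 176. ] z.014 [0.687 0.028] z.04 [0.683 0.026]
top yellow 27 [279.3 179.5] z.014 [ 0.677 -0.055] z.04 [ 0.673 -0.054]
top yellow 17 [274.4 193.1] z.014 [ 0.635 -0.04 ] z.04 [ 0.632 -0.04 ]
top yellow 26 [320.2 239. ] z.014 [ 0.498 -0.18 ] z.04 [ 0.498 -0.177]
top yellow 24 [279.8 252. ] z.014 [ 0.457 
[... 2549 characters left out ...]
een 190 [304.5 174.6] z.014 [0.628 0.22 ] z.04 [0.651 0.189]
scene green 30 [170.2 203.2] z.014 [ 0.432 -0.235] z.04 [ 0.462 -0.251]
scene green 60 [153.1 229.5] z.014 [ 0.504 -0.344] z.04 [ 0.531 -0.357]
scene yellow 13 [216.1 182.8] z.014 [ 0.446 -0.051] z.04 [ 0.475 -0.073]
scene yellow 59 [277.1 194.4] z.014 [0.642 0.058] z.04 [0.664 0.032]
scene yellow 91 [257.9 204.1] z.014 [ 0.635 -0.027] z.04 [ 0.657 -0.051]
scene yellow 14 [284.7 198.1] z.014 [0.674 0.062] z.04 [0.695 0.036]
scene yellow 18 [195.4 203.2] z.014 [ 0.489 -0.174] z.04 [ 0.517 -0.193]
scene yellow 8 [281.9 202.8] z.014 [0.684 0.036] z.04 [0.705 0.011]
scene yellow 11 [282.5 207.8] z.014 [0.704 0.017] z.04 [ 0.724 -0.007]
```

View pics/topc.png

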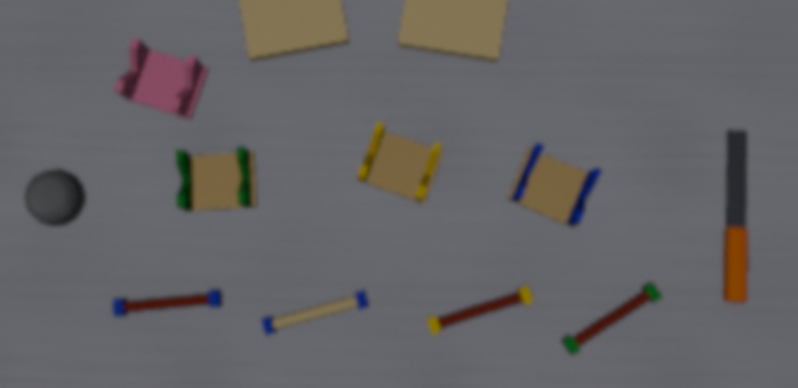

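```bash
cat > go.py <<'E'
# usage: go.py x y z phi : total shift (tool axes now, units) and turn (units) to the target, tool x along part's y axis
import sys
from h import *
from scipy.spatial.transform import Rotation as Ro
x,y,z,phi=map(float,sys.argv[1:5]); s=readout.read_state()
w=s["eef_rot"]; R=Ro.from_quat([w[1],w[2],w[3],w[0]])
T=min((Ro.from_euler("z",phi+k)*Ro.from_euler("x",np.pi) for k in(np.pi/2,)),key=lambda T:(R.inv()*T).magnitude())
d=np.array([x,y,z])-s["eef_pos"]
t=(R.inv()*T).as_rotvec()/(np.pi/2)
print("t",round(s["clock"],2),"pos",np.round(s["eef_pos"],4),"w",round(s["gripper_width"],4),"q",np.round(s["qpos"],2))
print("shift now",(R.inv().apply(d)/.3).round(3),"after turn",(T.inv().apply(d)/.3).round(3),"turn",t.round(3),"rows",np.linalg.norm(d)/.05,np.linalg.norm(t)/.0954)
E
python3 go.py .4705 -.292 .14 .582
```

```text
t 0.1 pos [ 0.1743 -0.6256  0.2047] w 0.0939 q [ 1.23  0.63  0.04  1.52 -0.03  1.   -0.02]
shift now [ 1.249 -0.806  0.217] after turn [0.386 1.436 0.216] turn [-1.000e-03 -1.000e-03 -1.198e+00] rows 9.014767689031782 12.552487476915868
```

```bash
python3 -m crank '[[[0,0,0,0,0,-0.09],[0,0,0,0,0,-0.09],[0,0,0,0,0,-0.09],[0,0,0,0,0,-0.09],[0,0,0,0,0,-0.09],[0,0,0,0,0,-0.09],[0,0,0,0,0,-0.09],[0,0,0,0,0,-0.09],[0,0,0,0,0,-0.09],[0,0,0,0,0,-0.09]]]' 50 20; python3 go.py .4705 -.292 .14 .582
```

```text
clock: 1.1
eef_pos: [0.1743, -0.6258, 0.205]
eef_rot: [-0.0, 0.663, 0.748, 0.0]
force: [-0.3, 0.1, -0.0]
gripper_width: 0.0498
grasp_force: 0.0
t 1.1 pos [ 0.1743 -0.6258  0.205 ] w 0.0498 q [ 1.46  0.65 -0.35  1.51  0.24  1.03  1.17]
shift now [0.986 1.114 0.217] after turn [0.387 1.437 0.217] turn [ 0.    -0.001 -0.294] rows 9.020307164070159 3.080443416077642
```

```bash
python3 -m crank '[[[0.0986,0.1114,0.0217,0,0,0],[0.0986,0.1114,0.0217,0,0,0],[0.0986,0.1114,0.0217,0,0,0],[0.0986,0.1114,0.0217,0,0,0],[0.0986,0.1114,0.0217,0,0,0],[0.0986,0.1114,0.0217,0,0,0],[0.0986,0.1114,0.0217,0,0,0],[0.0986,0.1114,0.0217,0,0,0],[0.0986,0.1114,0.0217,0,0,0],[0.0986,0.1114,0.0217,0,0,0]]]'; python3 go.py .4705 -.292 .14 .582
```

```text
clock: 2.1
eef_pos: [0.4734, -0.2926, 0.1399]
eef_rot: [-0.0, 0.666, 0.746, -0.0]
force: [0.2, -0.4, 0.4]
gripper_width: 0.0499
grasp_force: 0.0
t 2.1 pos [ 0.4734 -0.2926  0.1399] w 0.0499 q [ 0.71  0.59 -0.32  1.84  0.26  0.75  0.37]
shift now [ 0.003 -0.009 -0.   ] after turn [ 0.007 -0.007 -0.   ] turn [-0.    -0.    -0.298] rows 0.059490443977669644 3.1205701598048656
```

```bash
python3 -m crank '[[[0,0,0,0,0,-0.074],[0,0,0,0,0,-0.074],[0,0,0,0,0,-0.074],[0,0,0,0,0,-0.074],[0,0,0,0,0,0],[0.007,-0.007,0.08,0,0,0],[0,0,0.09,0,0,0],[0,0,0.1,0,0,0],[0,0,0.06,0,0,0],[0,0,0,0,0,0]]]' 50
python3 - <<'E'
from h import *
im=optics.camera("top"); sc=optics.camera("scene")
a=cv2.resize(im[210:300,310:410],(400,360),interpolation=2); b=cv2.resize(sc[160:250,120:220],(400,360),interpolation=2)
cv2.imwrite("pics/g1.png",np.hstack([a,b])[:,:,::-1])
E
python3 go.py .4705 -.292 .005 .582
```

```text
clock: 3.1
eef_pos: [0.4678, -0.2925, 0.039]
eef_rot: [-0.003, 0.477, 0.879, -0.0]
force: [-0.6, 0.4, -0.9]
gripper_width: 0.0499
grasp_force: 0.0
t 3.2 pos [ 0.4699 -0.2934  0.0415] w 0.05 q [ 0.74  0.75 -0.36  1.91  0.47  0.56  0.65]
shift now [0.003 0.004 0.122] after turn [0.003 0.004 0.122] turn [-0.    -0.    -0.002] rows 0.7310968013990313 0.025468135380294677
```

View pics/g1.png

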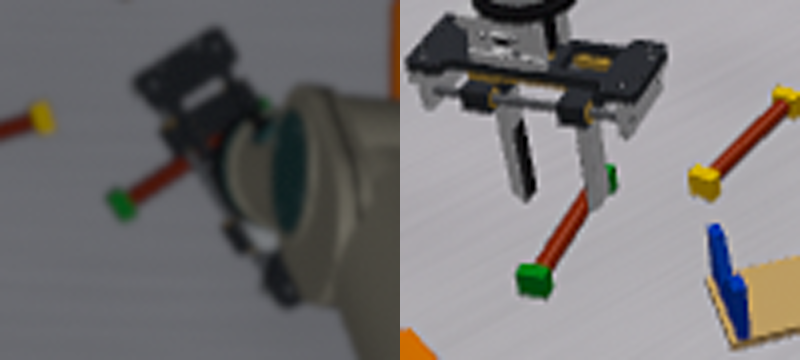

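The view shows the gripper above the green perch, its fingers either side of the shaft (crop right: fingers at 520,180 and 600,190). Continuing down.

```bash
python3 -m crank '[[[0.003,0.004,0.02,0,0,0],[0,0,0.03,0,0,0],[0,0,0.03,0,0,0],[0,0,0.025,0,0,0],[0,0,0.015,0,0,0],[0,0,0,0,0,0],[0,0,0,0,0,0],[0,0,0,0,0,0],[0,0,0,0,0,0],[0,0,0,0,0,0]]]'; python3 -m crank '[[[0,0,0,0,0,0],[0,0,0,0,0,0],[0,0,0,0,0,0],[0,0,0,0,0,0],[0,0,0,0,0,0],[0,0,0,0,0,0],[0,0,-0.04,0,0,0],[0,0,-0.06,0,0,0],[0,0,-0.08,0,0,0],[0,0,-0.08,0,0,0]]]' 0 25;  python3 go.py .643 -.2165 .12 -.41
```

```text
clock: 4.2
eef_pos: [0.4704, -0.2922, 0.0056]
eef_rot: [0.0, 0.476, 0.88, -0.0]
force: [-0.7, 0.7, 0.6]
gripper_width: 0.0498
grasp_force: 0.0
clock: 5.2
eef_pos: [0.4702, -0.2919, 0.0848]
eef_rot: [-0.0, 0.475, 0.88, 0.0]
force: [0.2, -0.3, -0.2]
gripper_width: 0.0158
grasp_force: 25.0
t 5.2 pos [ 0.4702 -0.2919  0.0848] w 0.0158 q [ 0.77  0.69 -0.41  1.89  0.43  0.65  0.68]
shift now [-0.106  0.62  -0.117] after turn [ 0.46   0.428 -0.117] turn [-0.   -0.    0.63] rows 3.836363055425184 6.605298126900945
```

```bash
python3 go.py .645 .236 .13 .06
```

```text
t 5.2 pos [ 0.4702 -0.2919  0.0848] w 0.0158 q [ 0.77  0.69 -0.41  1.89  0.43  0.65  0.68]
shift now [ 1.153  1.452 -0.15 ] after turn [ 1.721  0.687 -0.151] turn [-0.    -0.     0.331] rows 11.157886848527978 3.4689115717982553
```

```bash
python3 -m crank '[[[0.04,0.05,-0.05,0,0,0],[0.083,0.104,-0.05,0,0,0],[0.083,0.104,-0.05,0,0,0],[0.083,0.104,0,0,0,0],[0.083,0.104,0,0,0,0],[0.083,0.104,0,0,0,0],[0.083,0.104,0,0,0,0],[0.083,0.104,0,0,0,0],[0.083,0.104,0,0,0,0],[0.083,0.104,0,0,0,0]]]';python3 -m crank '[[[0.083,0.104,0,0,0,0],[0.083,0.104,0,0,0,0],[0.083,0.104,0,0,0,0],[0.083,0.104,0,0,0,0],[0.04,0.05,0,0,0,0],[0,0,0,0,0,0.08],[0,0,0,0,0,0.085],[0,0,0,0,0,0.085],[0,0,0,0,0,0.08],[0,0,0,0,0,0]]]'; python3 go.py .645 .236 .13 .06;  python3 - <<'E'
from h import *
im=optics.camera("top"); sc=optics.camera("scene")
a=cv2.resize(im[135:235,130:230],(400,400),interpolation=2); b=cv2.resize(sc[90:190,260:360],(400,400),interpolation=2)
cv2.imwrite("pics/g2.png",np.hstack([a,b])[:,:,::-1])
E
```

```text
clock: 6.2
eef_pos: [0.588, 0.0711, 0.1288]
eef_rot: [-0.0, 0.475, 0.88, 0.0]
force: [0.6, -1.1, -1.1]
gripper_width: 0.0151
grasp_force: 25.0
clock: 7.2
eef_pos: [0.643, 0.2395, 0.1287]
eef_rot: [-0.0, 0.685, 0.729, -0.0]
force: [-0.6, -0.0, -0.1]
gripper_width: 0.0152
grasp_force: 25.0
t 7.2 pos [0.643  0.2395 0.1287] w 0.0152 q [-0.26  0.77 -0.25  1.47  0.21  0.92 -0.51]
shift now [-0.012  0.006 -0.004] after turn [-0.012  0.006 -0.004] turn [-0.    -0.     0.002] rows 0.08482712210917825 0.018762885955973543
```

View pics/g2.png

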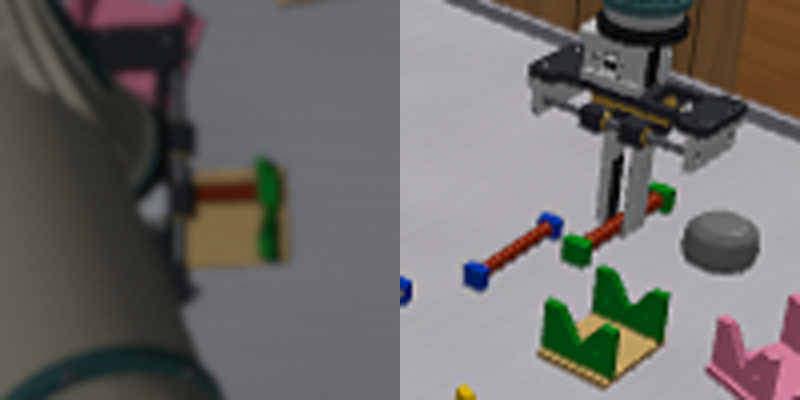

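Green perch held level above the green frame (scene crop: end blocks at 577,250 and 660,197; frame notches at 580,335 and 630,290). Lowering.

```bash
python3 -m crank '[[[-0.012,0.006,0.01,0,0,0],[0,0,0.05,0,0,0],[0,0,0.05,0,0,0],[0,0,0.05,0,0,0],[0,0,0.04,0,0,0],[0,0,0.03,0,0,0],[0,0,0,0,0,0],[0,0,0,0,0,0],[0,0,0,0,0,0],[0,0,0,0,0,0]]]'; python3 go.py .645 .236 .0375 .06;  python3 - <<'E'
from h import *
im=optics.camera("top"); sc=optics.camera("scene")
a=cv2.resize(im[135:235,130:230],(400,400),interpolation=2); b=cv2.resize(sc[110:210,260:360],(400,400),interpolation=2)
cv2.imwrite("pics/g3.png",np.hstack([a,b])[:,:,::-1])
E
```

```text
clock: 8.3
eef_pos: [0.6469, 0.2342, 0.0602]
eef_rot: [0.0, 0.685, 0.728, 0.001]
force: [-0.4, -0.4, -0.4]
gripper_width: 0.0154
grasp_force: 25.0
t 8.3 pos [0.6469 0.2342 0.0602] w 0.0154 q [-0.26  0.85 -0.23  1.51  0.24  0.8  -0.52]
shift now [ 0.006 -0.006  0.076] after turn [ 0.006 -0.006  0.076] turn [ 0.001 -0.     0.001] rows 0.4576845094329947 0.013004023482531867
```

View pics/g3.png

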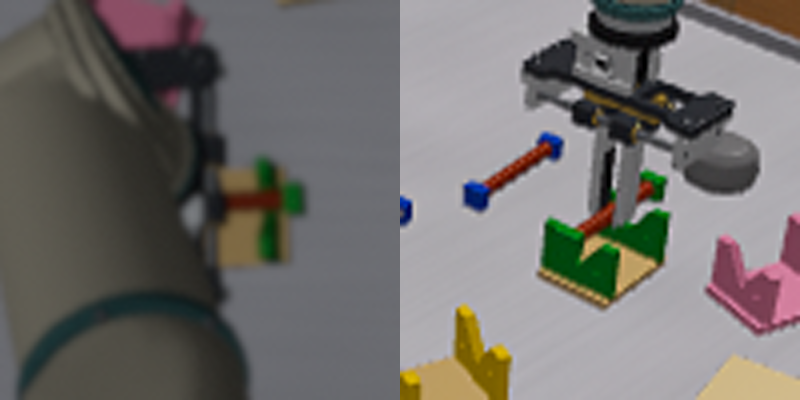

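Perch is over the notches (top crop: shaft at row 200, notch middle about row 207, right end block at 292 outside the board at 267), a few mm off; correcting while lowering.

```bash
python3 -m crank '[[[-0.006,-0.014,0,0,0,0],[0,0,0.02,0,0,0],[0,0,0.02,0,0,0],[0,0,0.02,0,0,0],[0,0,0.01,0,0,0],[0,0,0,0,0,0],[0,0,0,0,0,0],[0,0,0,0,0,0],[0,0,0,0,0,0],[0,0,0,0,0,0]]]'; python3 -m crank '[[[0,0,0,0,0,0],[0,0,0,0,0,0],[0,0,0,0,0,0],[0,0,0,0,0,0],[0,0,0,0,0,0],[0,0,-0.04,0,0,0],[0,0,-0.08,0,0,0],[0,0,-0.1,0,0,0],[0,0,-0.1,0,0,0],[0,0,-0.08,0,0,0]]]' 36;  python3 go.py .479 .2975 .14 .117
```

```text
clock: 9.4
eef_pos: [0.6422, 0.232, 0.0385]
eef_rot: [-0.0, 0.685, 0.728, 0.0]
force: [1.5, 0.1, -1.0]
gripper_width: 0.0153
grasp_force: 25.0
clock: 10.4
eef_pos: [0.6429, 0.2323, 0.1614]
eef_rot: [0.0, 0.685, 0.728, 0.001]
force: [-0.5, 0.4, -0.3]
gripper_width: 0.0361
grasp_force: 0.0
t 10.4 pos [0.6429 0.2323 0.1614] w 0.0361 q [-0.25  0.73 -0.25  1.46  0.2   0.98 -0.49]
shift now [ 0.25  -0.532  0.07 ] after turn [ 0.28  -0.517  0.071] turn [ 0.002 -0.001 -0.035] rows 3.5526615741568155 0.3720908321748933
```

```bash
python3 -m crank '[[[0,0,0,0,0,-0.035],[0.056,-0.1034,0,0,0,0],[0.056,-0.1034,0,0,0,0],[0.056,-0.1034,0,0,0,0],[0.056,-0.1034,0,0,0,0],[0.056,-0.1034,0,0,0,0],[0,0,0.06,0,0,0],[0,0,0.06,0,0,0],[0,0,0.06,0,0,0],[0,0,0,0,0,0]]]' 50;  python3 go.py .479 .2975 .005 .117
python3 - <<'E'
from h import *
im=optics.camera("top"); sc=optics.camera("scene")
a=cv2.resize(im[160:260,120:220],(400,400),interpolation=2); b=cv2.resize(sc[100:200,250:350],(400,400),interpolation=2)
cv2.imwrite("pics/g4.png",np.hstack([a,b])[:,:,::-1])
E
```

```text
clock: 11.4
eef_pos: [0.4773, 0.2965, 0.1034]
eef_rot: [-0.0, 0.665, 0.747, -0.002]
force: [-1.4, 0.2, -0.3]
gripper_width: 0.0496
grasp_force: 0.0
t 11.4 pos [0.4773 0.2965 0.1034] w 0.0496 q [-0.45  0.65 -0.25  1.86  0.24  0.67 -0.72]
shift now [0.003 0.007 0.328] after turn [0.002 0.006 0.328] turn [-0.002  0.001 -0.   ] rows 1.967534882668569 0.02175123721782219
```

View pics/g4.png

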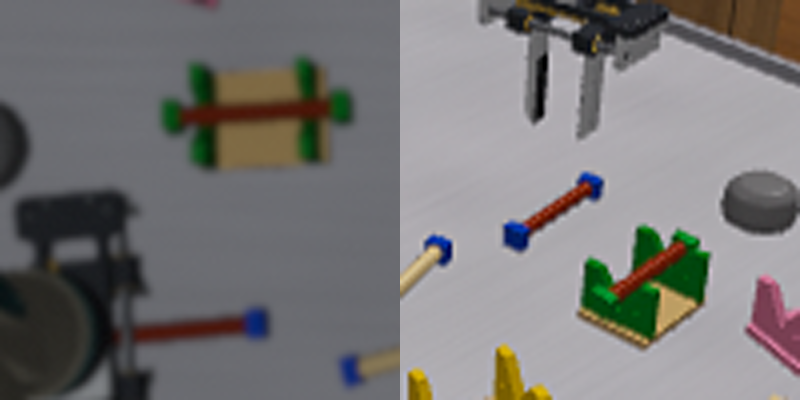

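Green perch is seated across both notches (top crop: end blocks at 172,115 and 342,107, outside the boards). Gripper is over the cherry blue perch; descending.

```bash
python3 -m crank '[[[0.003,0.006,0.04,0,0,0],[0,0,0.06,0,0,0],[0,0,0.06,0,0,0],[0,0,0.06,0,0,0],[0,0,0.05,0,0,0],[0,0,0.035,0,0,0],[0,0,0.02,0,0,0],[0,0,0,0,0,0],[0,0,0,0,0,0],[0,0,0,0,0,0]]]'; python3 -m crank '[[[0,0,0,0,0,0],[0,0,0,0,0,0],[0,0,0,0,0,0],[0,0,0,0,0,0],[0,0,0,0,0,0],[0,0,0,0,0,0],[0,0,-0.04,0,0,0],[0,0,-0.08,0,0,0],[0,0,-0.1,0,0,0],[0,0,-0.1,0,0,0]]]' 0 25;  python3 go.py .643 -.2165 .14 -.41
```

```text
clock: 12.5
eef_pos: [0.4806, 0.2988, 0.0076]
eef_rot: [0.0, 0.665, 0.747, 0.001]
force: [-0.1, 0.2, -0.4]
gripper_width: 0.0498
grasp_force: 0.0
clock: 13.5
eef_pos: [0.4799, 0.2984, 0.1044]
eef_rot: [-0.0, 0.665, 0.747, -0.0]
force: [0.8, 0.9, 0.1]
gripper_width: 0.0152
grasp_force: 25.0
t 13.5 pos [0.4799 0.2984 0.1044] w 0.0152 q [-0.44  0.65 -0.25  1.85  0.24  0.67 -0.72]
shift now [-1.768  0.341 -0.118] after turn [-1.357  1.183 -0.119] turn [-0.     0.     0.335] rows 10.824898324955578 3.5128703537552766
```

```bash
python3 -m crank '[[[0,0,-0.06,0,0,0],[-0.07,0.013,-0.06,0,0,0],[-0.126,0.0243,0,0,0,0],[-0.126,0.0243,0,0,0,0],[-0.126,0.0243,0,0,0,0],[-0.126,0.0243,0,0,0,0],[-0.126,0.0243,0,0,0,0],[-0.126,0.0243,0,0,0,0],[-0.126,0.0243,0,0,0,0],[-0.126,0.0243,0,0,0,0]]]';python3 -m crank '[[[-0.126,0.0243,0,0,0,0],[-0.126,0.0243,0,0,0,0],[-0.126,0.0243,0,0,0,0],[-0.126,0.0243,0,0,0,0],[-0.126,0.0243,0,0,0,0],[-0.06,0.013,0,0,0,0.084],[0,0,0,0,0,0.084],[0,0,0,0,0,0.084],[0,0,0,0,0,0.083],[0,0,0,0,0,0]]]'; python3 go.py .643 -.2165 .07 -.41
```

```text
clock: 14.5
eef_pos: [0.5797, -0.0171, 0.1398]
eef_rot: [0.0, 0.665, 0.747, 0.0]
force: [0.8, 0.9, -0.5]
gripper_width: 0.0153
grasp_force: 25.0
clock: 15.5
eef_pos: [0.6435, -0.2163, 0.1396]
eef_rot: [0.0, 0.836, 0.548, 0.0]
force: [0.6, 0.4, -0.4]
gripper_width: 0.0154
grasp_force: 25.0
t 15.5 pos [ 0.6435 -0.2163  0.1396] w 0.0154 q [ 0.37  0.74 -0.16  1.49  0.13  0.92 -0.24]
shift now [-0.001 -0.001  0.232] after turn [-0.001 -0.001  0.232] turn [ 0.  0. -0.] rows 1.3923145521708205 0.0029068204310165337
```

```bash
python3 -m crank '[[[0,0,0.03,0,0,0],[0,0,0.05,0,0,0],[0,0,0.05,0,0,0],[0,0,0.05,0,0,0],[0,0,0.05,0,0,0],[0,0,0.02,0,0,0],[0,0,0,0,0,0],[0,0,0,0,0,0],[0,0,0,0,0,0],[0,0,0,0,0,0]]]'; python3 go.py .643 -.2165 .0396 -.41;  python3 - <<'E'
from h import *
im=optics.camera("top"); sc=optics.camera("scene")
a=cv2.resize(im[145:245,285:385],(400,400),interpolation=2); b=cv2.resize(sc[165:265,160:260],(400,400),interpolation=2)
cv2.imwrite("pics/b3.png",np.hstack([a,b])[:,:,::-1])
E
```

```text
clock: 16.5
eef_pos: [0.6441, -0.2166, 0.0647]
eef_rot: [0.001, 0.836, 0.548, 0.0]
force: [-0.1, -0.0, -0.2]
gripper_width: 0.0151
grasp_force: 25.0
t 16.5 pos [ 0.6441 -0.2166  0.0647] w 0.0151 q [ 0.37  0.83 -0.15  1.54  0.15  0.78 -0.25]
shift now [-0.001 -0.004  0.084] after turn [-0.001 -0.003  0.084] turn [ 0.001 -0.     0.   ] rows 0.5030354247185445 0.009870754263419983
```

View pics/b3.png

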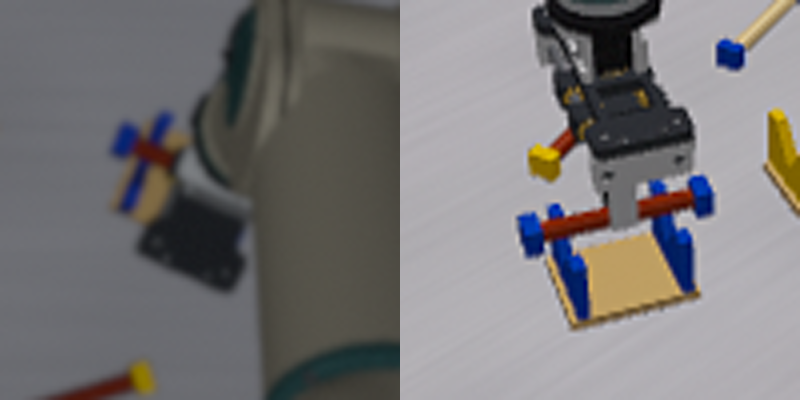

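Perch held above the blue frame, end blocks outside both boards (scene crop 530,235 and 702,195), shaft a few mm far in x. Lowering with a small correction.

```bash
python3 -m crank '[[[0,-0.013,0,0,0,0],[0,0,0.02,0,0,0],[0,0,0.02,0,0,0],[0,0,0.02,0,0,0],[0,0,0.015,0,0,0],[0,0,0.005,0,0,0],[0,0,0,0,0,0],[0,0,0,0,0,0],[0,0,0,0,0,0],[0,0,0,0,0,0]]]'; python3 -m crank '[[[0,0,0,0,0,0],[0,0,0,0,0,0],[0,0,0,0,0,0],[0,0,0,0,0,0],[0,0,0,0,0,0],[0,0,-0.04,0,0,0],[0,0,-0.08,0,0,0],[0,0,-0.1,0,0,0],[0,0,-0.1,0,0,0],[0,0,-0.08,0,0,0]]]' 36;  python3 go.py .4775 -.1195 .14 .327
```

```text
clock: 17.6
eef_pos: [0.6405, -0.2151, 0.0402]
eef_rot: [0.001, 0.836, 0.548, 0.0]
force: [3.2, -1.0, -0.4]
gripper_width: 0.0148
grasp_force: 25.0
clock: 18.6
eef_pos: [0.6406, -0.215, 0.1629]
eef_rot: [0.001, 0.836, 0.548, 0.001]
force: [0.5, 0.3, -1.0]
gripper_width: 0.0363
grasp_force: 0.0
t 18.6 pos [ 0.6406 -0.215   0.1629] w 0.0363 q [ 0.37  0.71 -0.16  1.48  0.13  0.96 -0.23]
shift now [ 0.075 -0.626  0.075] after turn [ 0.476 -0.412  0.076] turn [ 0.002  0.    -0.469] rows 3.8075723783706588 4.918461059235802
```

```bash
python3 -m crank '[[[0.015,-0.125,0,0,0,0],[0.015,-0.125,0,0,0,0],[0.015,-0.125,0,0,0,0],[0.015,-0.125,0,0,0,0],[0.015,-0.125,0,0,0,0],[0,0,0.015,0,0,-0.093],[0,0,0.015,0,0,-0.094],[0,0,0.015,0,0,-0.094],[0,0,0.015,0,0,-0.094],[0,0,0.015,0,0,-0.094]]]' 50;  python3 go.py .4775 -.1195 .005 .327
python3 - <<'E'
from h import *
im=optics.camera("top"); sc=optics.camera("scene")
a=cv2.resize(im[160:260,265:365],(400,400),interpolation=2); b=cv2.resize(sc[165:265,160:260],(400,400),interpolation=2)
cv2.imwrite("pics/y1.png",np.hstack([a,b])[:,:,::-1])
E
```

```text
clock: 19.6
eef_pos: [0.4773, -0.1198, 0.1382]
eef_rot: [0.001, 0.58, 0.814, 0.0]
force: [-0.0, -0.7, 0.2]
gripper_width: 0.0498
grasp_force: 0.0
t 19.6 pos [ 0.4773 -0.1198  0.1382] w 0.0498 q [ 0.45  0.53 -0.37  2.01  0.31  0.65  0.21]
shift now [0.001 0.    0.444] after turn [0.001 0.001 0.444] turn [0.001 0.001 0.004] rows 2.6643724818970447 0.039549980478042854
```

View pics/y1.png

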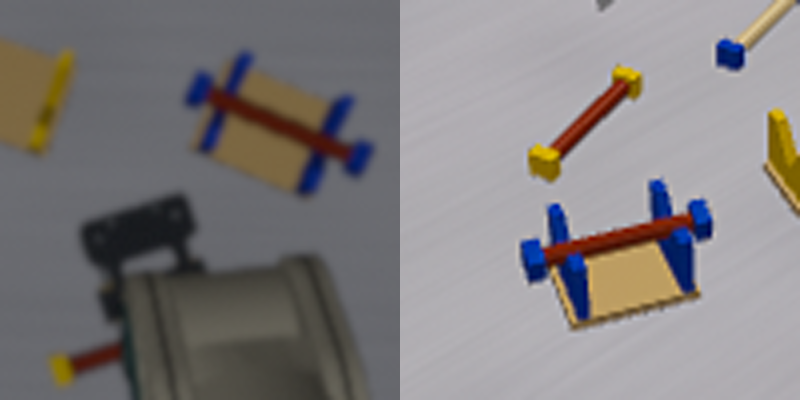

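Blue perch is seated in the blue frame (top crop: end blocks at 200,90 and 357,157, outside the boards). Yellow perch next.

```bash
python3 -m crank '[[[0,0,0.03,0,0,0],[0,0,0.06,0,0,0],[0,0,0.06,0,0,0],[0,0,0.06,0,0,0],[0,0,0.06,0,0,0],[0,0,0.06,0,0,0],[0,0,0.05,0,0,0],[0,0,0.04,0,0,0],[0,0,0.02,0,0,0],[0,0,0,0,0,0]]]'; python3 -m crank '[[[0,0,0,0,0,0],[0,0,0,0,0,0],[0,0,0,0,0,0],[0,0,0,0,0,0],[0,0,0,0,0,0],[0,0,0,0,0,0],[0,0,-0.04,0,0,0],[0,0,-0.08,0,0,0],[0,0,-0.1,0,0,0],[0,0,-0.1,0,0,0]]]' 0 25;  python3 go.py .667 -.011 .14 -.335
```

```text
clock: 20.7
eef_pos: [0.4766, -0.1194, 0.0048]
eef_rot: [-0.0, 0.583, 0.813, -0.0]
force: [-0.1, 0.9, 0.2]
gripper_width: 0.0498
grasp_force: 0.0
clock: 21.7
eef_pos: [0.4764, -0.1194, 0.1029]
eef_rot: [-0.0, 0.583, 0.813, -0.0]
force: [0.8, -0.2, -0.4]
gripper_width: 0.0151
grasp_force: 25.0
t 21.7 pos [ 0.4764 -0.1194  0.1029] w 0.0151 q [ 0.43  0.58 -0.34  2.04  0.35  0.57  0.16]
shift now [ 0.138  0.717 -0.124] after turn [ 0.55   0.481 -0.124] turn [-0.    -0.     0.421] rows 4.446615877284414 4.41823072619073
```

```bash
python3 -m crank '[[[0,0,-0.062,0,0,0],[0,0,-0.062,0,0,0],[0.02,0.1,0,0,0,0],[0.02,0.103,0,0,0,0],[0.02,0.103,0,0,0,0],[0.02,0.103,0,0,0,0],[0.02,0.103,0,0,0,0],[0.02,0.103,0,0,0,0],[0.018,0.102,0,0,0,0],[0,0,0,0,0,0]]]'; python3 -m crank '[[[0,0,0,0,0,0.07],[0,0,0,0,0,0.088],[0,0,0,0,0,0.088],[0,0,0,0,0,0.088],[0,0,0,0,0,0.087],[0,0,0.05,0,0,0],[0,0,0.06,0,0,0],[0,0,0.06,0,0,0],[0,0,0.06,0,0,0],[0,0,0.02,0,0,0]]]';  python3 go.py .667 -.011 .037 -.335
python3 - <<'E'
from h import *
im=optics.camera("top"); sc=optics.camera("scene")
a=cv2.resize(im[130:230,215:315],(400,400),interpolation=2); b=cv2.resize(sc[140:240,220:320],(400,400),interpolation=2)
cv2.imwrite("pics/y3.png",np.hstack([a,b])[:,:,::-1])
E
```

```text
clock: 22.7
eef_pos: [0.6702, -0.0072, 0.1392]
eef_rot: [0.0, 0.581, 0.814, 0.002]
force: [-0.7, 0.6, -0.7]
gripper_width: 0.0153
grasp_force: 25.0
clock: 23.7
eef_pos: [0.6647, -0.0116, 0.0608]
eef_rot: [-0.002, 0.814, 0.581, -0.002]
force: [-0.3, 0.1, -0.7]
gripper_width: 0.0155
grasp_force: 25.0
t 23.7 pos [ 0.6647 -0.0116  0.0608] w 0.0155 q [ 0.07  0.82 -0.16  1.58  0.17  0.76 -0.5 ]
shift now [0.005 0.007 0.079] after turn [0.005 0.006 0.079] turn [-0.003  0.001  0.002] rows 0.47890561612630034 0.040921145279623934
```

View pics/y3.png

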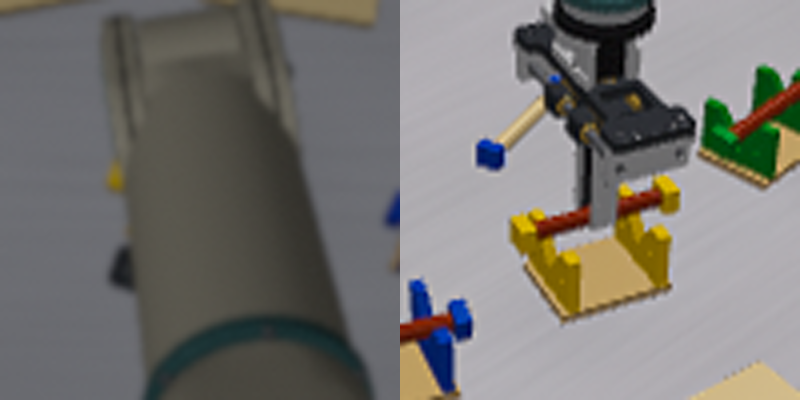

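Yellow perch held above the yellow frame, end blocks (525,233 and 668,193 in the scene crop) symmetric outside the boards. Lowering and releasing.

```bash
python3 -m crank '[[[0.002,0,0,0,0,0],[0,0,0.02,0,0,0],[0,0,0.02,0,0,0],[0,0,0.02,0,0,0],[0,0,0.015,0,0,0],[0,0,0,0,0,0],[0,0,0,0,0,0],[0,0,0,0,0,0],[0,0,0,0,0,0],[0,0,0,0,0,0]]]'; python3 -m crank '[[[0,0,0,0,0,0],[0,0,0,0,0,0],[0,0,0,0,0,0],[0,0,0,0,0,0],[0,0,0,0,0,0],[0,0,-0.04,0,0,0],[0,0,-0.08,0,0,0],[0,0,-0.1,0,0,0],[0,0,-0.1,0,0,0],[0,0,-0.08,0,0,0]]]' 36;  python3 go.py .3 -.45 .2 -.335
```

```text
clock: 24.8
eef_pos: [0.6677, -0.0107, 0.0413]
eef_rot: [0.0, 0.815, 0.579, 0.0]
force: [0.3, 0.1, 0.4]
gripper_width: 0.0149
grasp_force: 25.0
clock: 25.8
eef_pos: [0.6683, -0.0107, 0.164]
eef_rot: [0.001, 0.815, 0.58, 0.001]
force: [-0.7, 0.1, 0.1]
gripper_width: 0.0359
grasp_force: 0.0
t 25.8 pos [ 0.6683 -0.0107  0.164 ] w 0.0359 q [ 0.08  0.7  -0.18  1.5   0.15  0.95 -0.48]
shift now [-1.786 -0.678 -0.123] after turn [-1.787 -0.678 -0.12 ] turn [ 0.001 -0.001  0.   ] rows 11.488033738873373 0.01689783322541916
```

Moving the arm aside, then checking all three.

```bash
python3 -m crank '[[[0,-0.1,-0.05,0,0,0],[0,-0.14,-0.05,0,0,0],[0,-0.14,0,0,0,0],[0,-0.14,0,0,0,0],[-0.1,-0.1,0,0,0,0],[-0.14,0,0,0,0,0],[-0.14,0,0,0,0,0],[-0.14,0,0,0,0,0],[-0.14,0,0,0,0,0],[-0.14,0,0,0,0,0]]]'; python3 -m crank '[[[-0.14,0,0,0,0,0],[-0.14,0,0,0,0,0],[-0.14,0,0,0,0,0],[0,0,0,0,0,0],[0,0,0,0,0,0],[0,0,0,0,0,0],[0,0,0,0,0,0],[0,0,0,0,0,0],[0,0,0,0,0,0],[0,0,0,0,0,0]]]'
python3 - <<'E'
from h import *
im=optics.camera("top"); sc=optics.camera("scene")
a=cv2.resize(im[110:280,90:440],(800,388),interpolation=2); b=cv2.resize(sc[140:250,150:370],(400,200),interpolation=2)
b=np.hstack([b,np.zeros_like(b)]); cv2.imwrite("pics/end.png",np.vstack([a,b])[:,:,::-1])
E
```

```text
clock: 26.8
eef_pos: [0.4127, -0.1779, 0.1922]
eef_rot: [0.001, 0.815, 0.58, 0.0]
force: [0.6, -0.2, 0.3]
gripper_width: 0.0361
grasp_force: 0.0
clock: 27.8
eef_pos: [0.372, -0.2949, 0.1911]
eef_rot: [-0.0, 0.815, 0.58, 0.0]
force: [-0.2, -0.4, -0.2]
gripper_width: 0.0356
grasp_force: 0.0
```

View pics/end.png

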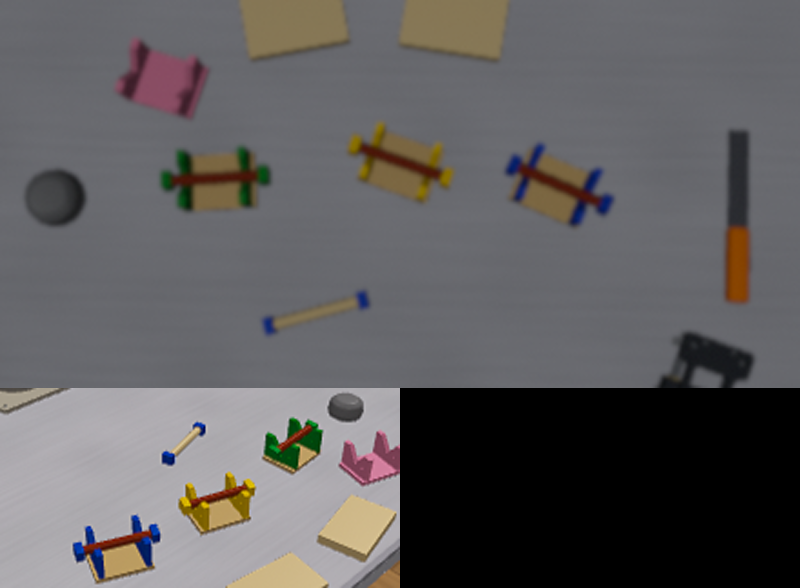

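The picture shows all three cherry perches centred in their frames, with end blocks outside the boards. The maple perch, rasp and stone haven't moved, and the arm is clear.

```bash
python3 -c "
from cell import ticket; print(ticket.hand_in())"
```

```text
the job is handed in; nothing more can be done
None
```

The three cherry perches are seated in the frames that match their end colours, the maple perch, rasp and stone look unmoved in the final picture, and I handed the job in at about 28 s; no verdict was returned.

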